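Close a weld coupon in the turnover holder and turn it back face up

TASK

Push the steel weld coupon fully home against the end stop of the open clamshell holder, then swing the blue lid fully shut over it. Then use the red bar to turn the whole closed holder right over, in a controlled way without flinging it, so that it lies on its other side with the coupon still inside, back face up. Do not disturb the welding magnet, the tape measure or the pliers, and let go of everything at the end.

Things in the scene. Friction and masses are not known exactly. Their poses are not given: they have to be found in the camera images.
- fixture: Dark steel base plate 190 x 310 x 8 mm screwed to the bench, two hinge pillars 54 mm high. Origin: centre of underside, on the bench; +x points roughly away from the robot, z up. The holder's turning axis runs along its x at y = 0, z = 45 mm. The holder starts on the +y side and is turned over to the -y side; rests 29 mm high stop it level on either side.
- holder (a joint): Angle of the whole holder about the turning axis (rad): 0 = lying on the +y side as found, pi/2 = standing upright, pi = turned right over on the -y side (its stop). The hinge is stiff (friction 0.7 N m): it stays where it is left; lifting takes about 8 N at the red bar.
- turn_axis (a point): Middle of the turning axis; the frame turns with the holder, parallel to the fixture's at holder = 0. In it, in mm: aluminium tray x -50 to 64, y 25 to 119, underside z -16; bed for the coupon z -6 with a window 28 wide; channel between guides y 48 to 102, guide tops z 3; end stop face x 50, top z 2; bed and guides end at x -50, open for pushing the coupon in. Shut lid: top z 16, x -57 to 58.
- bed_home (a point): Point on the bed where the coupon's origin lies when it is fully home (turn_axis frame [0, 75, -6] mm); its axes are those of turn_axis.
- bar_mid (a point): Middle of the red bar, the holder's handle, at turn_axis [0, 165, 0] mm; axes as turn_axis. Round, 12 mm diameter, 90 mm long, parallel to the turning axis, between two steel arms 9 mm thick; 40 mm gap to the tray, 31 mm of air below it at the start. Pinched across from above it can roll between the finger pads while carried round its arc.
- lid (a joint): Opening angle of the blue lid (rad): 0 = fully shut, 1.57 = standing upright, 1.9 = stop. It starts open between 1.35 and 1.7. Stiff hinge (friction 0.45 N m): it stays where it is left, also upside down; it takes about 5 N at its free end to swing.
- lid_hinge (a point): Middle of the lid's hinge, at turn_axis [64, 74.5, 4] mm, far end of the tray; the hinge runs along y. The frame moves with the lid: -x runs from hinge to free end, z out of its outer face, which lies at z 12 mm. Lid 90 mm wide, 12 mm thick; clear pane in its middle (x -87 to -28), 1 mm lower; free end (x -121 to -86) solid.
- lid_end (a point): Middle of the outer edge of the lid's free end, at lid_hinge [-121, 0, 12] mm; axes as lid_hinge. Below it a lip 4 mm thick reaches 26 mm down from the outer face: it closes the tray's open end and strikes the coupon if that stands out more than 3 mm.
- coupon: Loose flat steel weld coupon 50 x 100 x 6 mm (weld bead to 9 mm), 0.24 kg. Origin: centre of its back face, which lies underneath at the start; its y axis runs along its length, z out of its bead face. It starts on the bed with its length along the turning axis, standing out of the open end by 20 to 35 mm; when home it is flush with that end.
- magnet: Orange welding magnet 34 x 93 x 78 mm, bystander. Origin: centre of its underside.
- tape: Yellow tape measure 35 x 70 x 60 mm, bystander. Origin: centre of its underside.
- pliers: Red-handled pliers 161 x 52 x 16 mm lying flat, bystander. Origin: centre of the underside.

How it is judged:
By the outcome, as a careful person would: the job done as asked, in the order asked, and still so for the second after the job is handed in, with the robot touching nothing.
It also fails if it takes over 72 s, if anything falls off the work surface, if the arm or the gripper's body presses on something with over 40 N, if the wrist force passes 120 N, or if a joint passes its speed limit or range.

ROBOT

A 7-joint arm with a two-finger parallel gripper is mounted at the origin on the work surface; the furniture and walls round the work are solid. World frame = base frame: x ahead of the robot, y to its left, z up, the work surface at z = 0. Lengths are in mm, angles in rad, forces in N, time in s.
With the tool pointing down it reaches from about 400 to 850 mm from the base axis. Payload 6.9 kg.
Tool frame: the origin (TCP) lies midway between the tips of the shut fingers; the grasp point (between the pads) lies 19 mm behind it (arm.grip_depth is the distance from the TCP to the grasp point, in mm); z points along the fingers, y is the line along which they close (so a half turn about z gives the same grasp; the last joint's range is limited). The gripper opens to 85 mm and grips with 20 to 120 N. Pads are 22 mm wide; open, the fingers measure 114 mm over their backs; the gripper's body (76 mm by 85 mm) begins 54 mm behind the grasp point. The pads swing forward as they close: fully open they stand 13 mm farther back than shut.
Start: joints at [1.367, 0.507, -0.238, 1.5, 0.126, 1.149, -0.155], TCP at [190.513, -595.245, 231.275] pointing down, gripper open.
Joint ranges: [-3.08, 3.08], [-0.24, 2.05], [-1.43, 1.35], [0, 2.5], [-1.52, 4.66], [0.17, 1.96], [-2.89, 2.89]. Speed limits (rad/s): [2.39, 2.39, 3.14, 3.14, 3.14, 3.14, 3.14].

INTERFACE

Orientations are given as a unit quaternion [x, y, z, w].
In Python, from cell import arm, optics, read_state gives the robot as it stands (arm), with the cameras (optics) and the readings as plain functions.
- The arm moves only by the tool pendant, called after "Emit:" as name(argument=value, ...) on one line, values as JSON. Schema: {"type":"object","properties":{"deltas":{"type":"string"},"aperture":{"type":"number"},"grip_force":{"type":"number"},"only":{"type":"string"},"quiet":{"type":"boolean"},"lines":{"type":"string"}},"required":["deltas"],"additionalProperties":false}. deltas is a string of 1 to 5 rows, parted by a bar, with the numbers parted by commas; each row has 6 numbers: dx, dy, dz in a scale on which 1.0 is 750 mm, then a rotation vector rx, ry, rz in a scale on which 1.0 is 2 rad; each row is the pose to reach, as a shift and turn from the pose commanded when the call began, along the tool's axes at that moment; what a row does not reach only later rows make up. A row lasts 1/10 s, in which the tool goes at most 50 mm and 0.15 rad, less where a joint would pass 70% of its speed; a pose out of reach is approached as far as the arm can. aperture is the finger opening in mm, set as the call begins (left out keeps the last). The fingers move at their own pace and stop on an object; grip_force is the grip in N (left out, the last holds). Time passes only in rows, so rows that do not move let the fingers close. The tool returns the time, the measured TCP pose, the force, the opening and the grip force at its end. only (a regular expression) keeps the lines of the reply that match it, lines (a string "A,B") keeps lines A to B, and quiet returns only ok. A shift or turn number past 1, either way, is cut back to 1. Input that does not fit is refused with a message, and nothing moves.
- read_state(): the state, without advancing time (a new reading comes with each control period).
- optics.read_camera(name): name is "side" or "top"; returns the picture (400x640x3 uint8, red, green, blue); there is no depth.
- optics.camera_params(name): a dict with "mtx" (3x3 intrinsics, pixels), "D" ([k1, k2, p1, p2, k3] as OpenCV has them; the pictures are not rectified), "pose" (4x4, takes a point from camera to world coordinates). Camera axes: x right, y down, z forward; pixel columns grow to the right and rows downward; lengths in mm; the calibration is good to about 2 mm. A picture is of the moment at which its call begins. camera_params takes no time and is no camera call.
- arm.finish_job(): hands the job in; it is judged then, once.
The state is a dict: "t": time; "qpos": joint angles; "joint_vel": joint speeds; "effort": joint torques, N m; "tcp_pos": TCP position; "tool_rot": TCP orientation; "contact_force": force on the tool from outside, world axes, zero at the start; "torque": the same for the moment, N m; "finger_gap": finger opening in mm; "finger_force": force on a finger pad.
Only numpy, scipy, OpenCV 4.12 (cv2) and the standard library are available. Lean on these libraries where they do the work, as an engineer would, in place of code of your own. Each camera call takes 0.05 s, during which the arm holds its last target. There are 200 camera calls.

## Working session

There is one attempt and no reset: what is moved stays moved. The work goes in short steps, Python scripts to look and compute and a tool call to move; the robot and the scene stay as the last step left them, time stands still between calls to the robot, and variables do not carry over. Pictures are saved under pics/ and viewed, at most 10 in all, crops included, and the job is handed in when it is done.

```bash
ls; mkdir -p pics; python3 - <<'E'
from cell import arm, optics, read_state
import cv2
s=read_state(); print({k:s[k] for k in('t','tcp_pos','tool_rot','contact_force','finger_gap')}, arm.grip_depth)
for n in('top','side'):
    cv2.imwrite(f'pics/{n}0.png',optics.read_camera(n)[:,:,::-1]); p=optics.camera_params(n); print(n,p['mtx'],p['D'],p['pose'])
E
```

```text
cell.py
pics
{'t': 0.0, 'tcp_pos': array([ 190.34846558, -594.78330502,  230.44291468]), 'tool_rot': array([ 9.88018170e-01,  1.54335096e-01, -1.48873350e-04, -8.67104512e-04]), 'contact_force': array([ 0.28395409, -0.40684662, -0.74980914]), 'finger_gap': 85.32650371243528} 18.700000000000003
top [[435.31052733   0.         317.43199007]
 [  0.         435.31052733 191.78829083]
 [  0.           0.           1.        ]] [-0.036229  0.        0.        0.        0.      ] [[ 1.29058527e-01 -7.83053455e-01  6.08416948e-01 -4.05621670e+02]
 [-9.91616715e-01 -9.79876703e-02  8.42300811e-02 -1.66137907e+02]
 [-6.33929676e-03 -6.14187026e-01 -7.89135040e-01  1.29232068e+03]
 [ 0.00000000e+00  0.00000000e+00  0.00000000e+00  1.00000000e+00]]
side [[381.41050776   0.         320.72401618]
 [  0.         381.41050776 202.03154682]
 [  0.           0.           1.        ]] [-0.01723959  0.          0.          0.          0.        ] [[ 9.99899766e-01 -1.31264138e-02 -5.30618798e-03  5.33479052e+02]
 [-3.97673927e-03 -6.20066706e-01  7.84539015e-01 -9.99129676e+02]
 [-1.35883743e-02 -7.84439276e-01 -6.20056754e-01  8.10308074e+02]
 [ 0.00000000e+00  0.00000000e+00  0.00000000e+00  1.00000000e+00]]
```

View pics/top0.png

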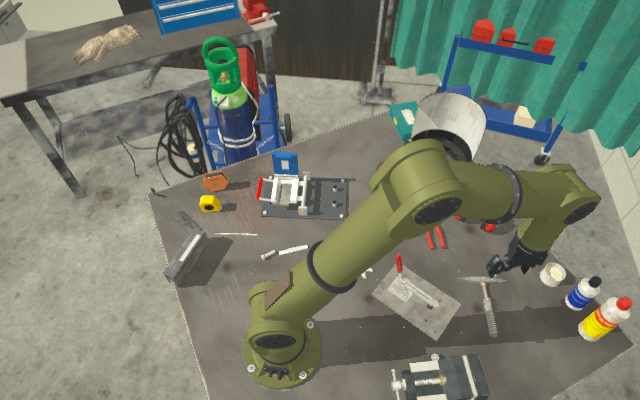

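View pics/side0.png

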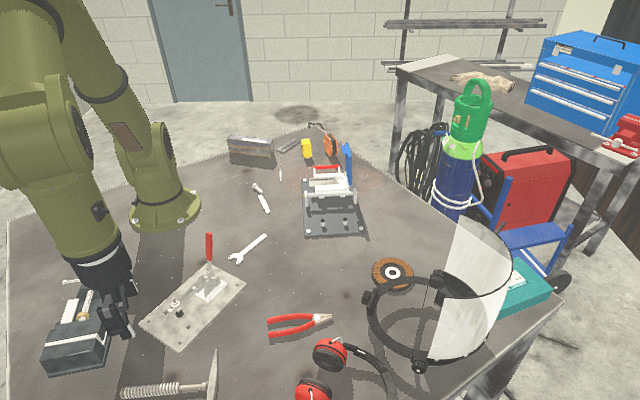

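The top view shows the fixture at about (260-350, 150-218), with the blue lid at (285,160), the red bar at (260,188), and the magnet and tape at (215,182) and (209,203). In the side view the fixture is at about (305-367, 145-238).

```bash
cat > h.py <<'E'
from cell import arm, optics, read_state
import cv2, numpy as np
from scipy.spatial.transform import Rotation as R
def ray(n,uv):
    p=optics.camera_params(n); x=cv2.undistortPoints(np.array([[uv]],float),p['mtx'],p['D'])[0,0]
    return p['pose'][:3,3], p['pose'][:3,:3]@np.array([x[0],x[1],1.])
def onz(n,uv,z):
    o,d=ray(n,uv); return o+d*(z-o[2])/d[2]
def tri(a,b):
    o1,d1=ray('top',a); o2,d2=ray('side',b)
    k=np.linalg.lstsq(np.c_[d1,-d2],o2-o1,rcond=None)[0]
    p,q=o1+k[0]*d1,o2+k[1]*d2; return (p+q)/2,np.linalg.norm(p-q)
def proj(n,P):
    p=optics.camera_params(n); T=np.linalg.inv(p['pose'])
    return cv2.projectPoints(np.array(P,float).reshape(-1,1,3),cv2.Rodrigues(T[:3,:3])[0],T[:3,3],p['mtx'],p['D'])[0][:,0]
def crop(n,x0,y0,x1,y1,k,f):
    im=optics.read_camera(n)[y0:y1,x0:x1,::-1]
    cv2.imwrite(f,cv2.resize(im,None,fx=k,fy=k,interpolation=cv2.INTER_CUBIC))
E
python3 - <<'E'
from h import *
crop('top',190,145,360,225,4.7,'pics/t1.png'); crop('side',280,125,400,245,4.9,'pics/s1.png')
E
```

```text
(no output)
```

View pics/t1.png

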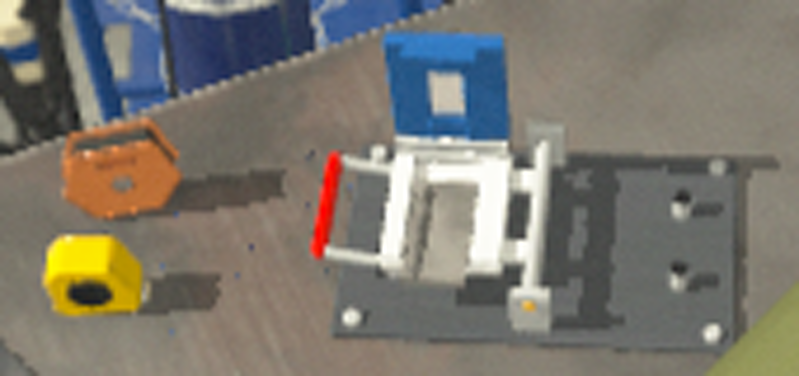

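View pics/s1.png

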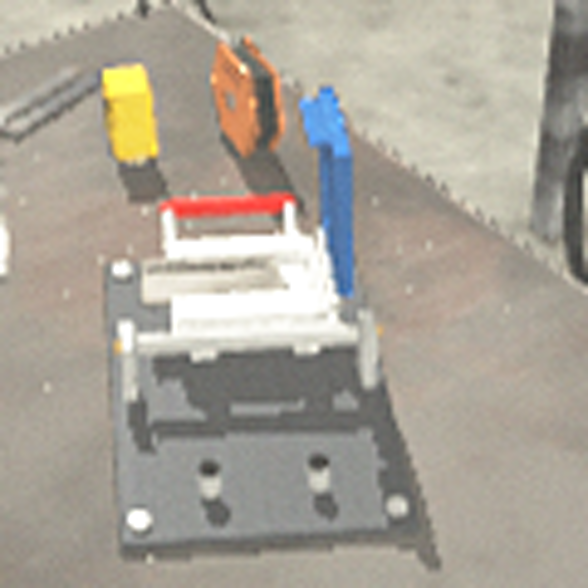

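The crops show the bar at top crop (335,155)-(318,252) and side crop (163,208)-(295,200). The screws are at top crop (379,153), (718,167), (350,317), (712,332). The coupon sticks out toward the robot at top crop (440,280).

```bash
python3 - <<'E'
from h import *
t=lambda u,v:((u+.5)/4.7-.5+190,(v+.5)/4.7-.5+145)
s=lambda u,v:((u+.5)/4.9-.5+280,(v+.5)/4.9-.5+125)
for n,a,b in [('scrNL',(350,317),(121,268)),('scrNR',(712,332),(138,520)),('scrFR',(718,167),(397,505)),('pegN',(680,270),(209,468)),('pegF',(682,200),(319,460))]:
    P,e=tri(t(*a),s(*b)); print(n,P.round(1),round(e,1), onz('top',t(*a),11).round(1), onz('side',s(*b),11).round(1))
print('scrFL',onz('top',t(379,153),11).round(1))
# bar
def red(n,x0,y0,x1,y1):
    im=optics.read_camera(n)[y0:y1,x0:x1].astype(int); m=(im[...,0]>150)&(im[...,1]<80)&(im[...,2]<80)
    v,u=np.nonzero(m); p=np.c_[u+x0,v+y0].astype(float); c=p.mean(0); d=np.linalg.svd(p-c,full_matrices=0)[2][0]; k=(p-c)@d
    return c,c+d*(k.min()),c+d*(k.max()),len(p)
a=red('top',250,165,275,210); b=red('side',300,155,350,175); print(a,b)
c=tri(a[0],b[0]); print('bar mid',c)
# orient so end order matches: near = larger v in top, smaller u in side
an=sorted(a[1:3],key=lambda p:-p[1]); bn=sorted(b[1:3],key=lambda p:p[0])
for i in(0,1): print(tri(an[i],bn[i]))
# lid top corners
for n,a,b in [('lidL',(387,36),(303,101)),('lidouterR?',(505,38),(330,130))]: print(n,tri(t(*a),s(*b)))
print('coupon end top',onz('top',t(421,280),45).round(1),onz('top',t(466,283),45).round(1))
for z in(39,45): print('cpn side near',onz('side',s(143,266),z).round(1),onz('side',s(143,300),z).round(1))
E
```

```text
scrNL [467.1 149.7   9.8] 0.5 [466.6 149.6  11. ] [467.1 147.7  11. ]
scrNR [ 486.7 -127.7   10.1] 2.2 [ 487.3 -127.1   11. ] [ 486.  -129.8   11. ]
scrFR [ 650.8 -116.5    9.2] 0.9 [ 649.8 -116.4   11. ] [ 650.2 -118.9   11. ]
pegN [531.4 -97.7  25.9] 0.5 [542.7 -96.8  11. ] [531.2 -80.9  11. ]
pegF [601.4 -91.6  25.4] 1.1 [612.2 -91.   11. ] [603.1 -74.3  11. ]
scrFL [630.3 159.4  11. ]
(array([259.08450704, 188.33802817]), array([261.11654923, 177.020927  ]), array([257.16478397, 199.02958779]), 71) (array([327.64516129, 166.77419355]), array([339.06477224, 166.10450619]), array([315.96827196, 167.45896864]), 31)
bar mid (array([552.01982568, 183.64766279,  39.04948519]), np.float64(3.614537895112852))
(array([507.48853328, 182.26429374,  35.84130851]), np.float64(7.784062414195334))
(array([596.68686859, 183.56075202,  44.92966094]), np.float64(4.441242443216177))
lidL (array([604.71728809, 130.96206251, 168.6380989 ]), np.float64(17.75590731075938))
lidouterR? (array([610.72473608,  45.01418471, 186.7823863 ]), np.float64(4.124798623797217))
coupon end top [483.8  94.8  45. ] [485.3  60.5  45. ]
cpn side near [485.2 109.6  39. ] [486.1  67.8  39. ]
cpn side near [485.6 101.   45. ] [486.4  59.5  45. ]
```

```bash
cat >> h.py <<'E'
O=np.array([558.5,15.7,0]); YAW=0.070
RF=R.from_euler('z',YAW)
def W(p,phi=0): # turn_axis frame -> world
    return O+RF.apply(R.from_euler('x',phi).apply(p)+[0,0,45])
def lidp(p,th): # lid_hinge frame -> turn_axis
    return R.from_euler('y',th).apply(p)+np.array([64,74.5,4])
def go(target,rot=None):
    s=read_state(); r=R.from_quat(s['tool_rot']); rot=rot or r
    print('tool shift',r.inv().apply(np.array(target)-s['tcp_pos']).round(1),'rotvec',(r.inv()*rot).as_rotvec().round(3))
def down(yaw): return R.from_matrix(np.c_[[np.cos(yaw),np.sin(yaw),0],[np.sin(yaw),-np.cos(yaw),0],[0,0,-1]])
E
python3 - <<'E'
from h import *
T=lambda p:((proj('top',p)-[190,145]+.5)*4.7-.5).round(0).tolist()
S=lambda p:((proj('side',p)-[280,125]+.5)*4.9-.5).round(0).tolist()
for n,p in [('barN',W([-45,165,0])),('barF',W([45,165,0])),('end pushing L',W([-70,100,-6])),('guideN',W([-50,48,3])),('cpn60',W([-70,50,0]))]: print(n,T(p),S(p))
for th in(1.35,1.45,1.55,1.65): print(th,[ (T(W(lidp(p,th))),S(W(lidp(p,th)))) for p in ([-121,45,12],[-121,-45,12],[-121,45,-14],[-121,-45,-14])])
go([500,-250,230],down(.07))
E
```

```text
barN [[320.0, 250.0]] [[167.0, 207.0]]
barF [[336.0, 160.0]] [[287.0, 201.0]]
end pushing L [[401.0, 285.0]] [[138.0, 265.0]]
guideN [[471.0, 260.0]] [[170.0, 296.0]]
cpn60 [[466.0, 283.0]] [[141.0, 299.0]]
1.35 [([[379.0, 51.0]], [[303.0, 84.0]]), ([[499.0, 56.0]], [[319.0, 152.0]]), ([[375.0, 82.0]], [[266.0, 93.0]]), ([[497.0, 86.0]], [[280.0, 162.0]])]
1.45 [([[381.0, 38.0]], [[320.0, 82.0]]), ([[501.0, 43.0]], [[337.0, 150.0]]), ([[377.0, 67.0]], [[283.0, 88.0]]), ([[498.0, 71.0]], [[298.0, 156.0]])]
1.55 [([[383.0, 27.0]], [[338.0, 82.0]]), ([[502.0, 31.0]], [[356.0, 150.0]]), ([[379.0, 53.0]], [[300.0, 84.0]]), ([[499.0, 57.0]], [[316.0, 153.0]])]
1.65 [([[385.0, 17.0]], [[355.0, 83.0]]), ([[504.0, 21.0]], [[374.0, 151.0]]), ([[381.0, 40.0]], [[318.0, 82.0]]), ([[501.0, 44.0]], [[335.0, 150.0]])]
tool shift [ 400.  -234.3    1.1] rotvec [-0.001  0.     0.24 ]
```

Units first: shifts go in shares of 750 mm and turns go in shares of 2 rad. So 200 mm / 750 = 0.2667, 160 mm / 750 = 0.2133, 0.24 rad / 2 = 0.12.

Emit:
pendant(deltas="0.0533,-0.0307,0,0,0,0.025 | 0.1067,-0.0627,0,0,0,0.05 | 0.16,-0.0933,0,0,0,0.075 | 0.2133,-0.1253,0,0,0,0.1 | 0.2667,-0.156,0,0,0,0.12", aperture=0, grip_force=40)

```text
t: 0.8
tcp_pos: [346.3, -421.3, 231.4]
tool_rot: [0.999, 0.034, 0.0, 0.0]
contact_force: [1.8, -0.9, 0.5]
finger_gap: 12.4
finger_force: 0.0
```

```bash
python3 -c "
from h import *
print(read_state()['qpos']);go([500,-250,230],down(.07));go([430,81,150],down(.07))"
```

```text
[ 0.99223682  0.38322332 -0.22267412  1.71204836  0.09493209  1.05659802
 -0.76469117]
tool shift [ 164.9 -160.5    1.4] rotvec [ 0.    -0.    -0.002]
tool shift [ 117.4 -495.5   81.4] rotvec [ 0.    -0.    -0.002]
```

Converted, -217 mm / 750 = -0.2893, -172 mm / 750 = -0.2293.

Emit:
pendant(deltas="0.0333,-0.0573,0,0,0,0 | 0.0667,-0.1147,0,0,0,0 | 0.1,-0.172,0,0,0,0 | 0.1333,-0.2293,0,0,0,0 | 0.16,-0.2893,0,0,0,0", aperture=0, grip_force=40)

```text
t: 1.3
tcp_pos: [451.0, -196.1, 231.5]
tool_rot: [0.999, 0.035, 0.0, 0.0]
contact_force: [1.8, -0.1, 0.3]
finger_gap: -0.1
finger_force: 0.0
```

Emit:
pendant(deltas="0.0067,-0.06,0,0,0,0 | 0.0067,-0.12,0.0067,0,0,0 | 0.0067,-0.18,0.0267,0,0,0 | 0.0067,-0.24,0.0533,0,0,0 | 0,-0.3,0.08,0,0,0", aperture=0, grip_force=40)

```text
t: 1.8
tcp_pos: [434.6, 28.2, 171.2]
tool_rot: [0.999, 0.035, 0.001, -0.0]
contact_force: [0.8, 1.4, 0.6]
finger_gap: -0.0
finger_force: 0.0
```

```bash
python3 -c "
from h import *
print(read_state()['qpos']);p=W([-120,75,0]);p[2]=41;print(p);go(p,down(.07))"
```

```text
[ 0.18031323  0.29882729 -0.39114306  2.06166789  0.15625442  0.80637569
 -1.80482088]
[433.54816642  82.12318334  41.        ]
tool shift [  2.4 -53.8 130.2] rotvec [-0.    -0.002 -0.001]
```

Converted, 130 mm / 750 = 0.1733, 105 mm / 750 = 0.14.

Emit:
pendant(deltas="0.0027,-0.0533,0.0267,0,0,0 | 0.0027,-0.072,0.08,0,0,0 | 0.0027,-0.072,0.14,0,0,0 | 0.0027,-0.072,0.1733,0,0,0 | 0.0027,-0.072,0.1733,0,0,0")

```text
t: 2.3
tcp_pos: [430.5, 80.4, 38.8]
tool_rot: [0.999, 0.035, -0.003, 0.0]
contact_force: [-0.5, 0.4, 0.3]
finger_gap: -0.2
finger_force: 0.0
```

```bash
python3 -c "
from h import *
print(read_state()['qpos']);p=W([-61,75,0]);p[2]=41;print(p);go(p,down(.07))"
```

```text
[-0.03704756  0.52367017 -0.29148508  2.20681337  0.33028991  0.45683825
 -2.09036683]
[492.40367543  86.24981133  41.        ]
tool shift [62.1 -1.4 -2.5] rotvec [0.001 0.006 0.001]
```

Converted, 35 mm / 750 = 0.0467, 30 mm / 750 = 0.04.

Emit:
pendant(deltas="0.0133,0,-0.004,0,0,0 | 0.0267,-0.0013,-0.004,0,0,0 | 0.0333,-0.0013,-0.004,0,0,0 | 0.04,-0.0013,-0.004,0,0,0 | 0.0467,-0.0013,-0.004,0,0,0")

```text
t: 2.8
tcp_pos: [468.1, 83.7, 44.9]
tool_rot: [0.999, 0.035, 0.001, -0.0]
contact_force: [-0.4, 0.1, -0.7]
finger_gap: -0.3
finger_force: 0.0
```

Emit:
pendant(deltas="0.004,0,0,0,0,0 | 0.008,0,0,0,0,0 | 0.012,0,0,0,0,0 | 0.016,0,0,0,0,0 | 0.0187,0,0,0,0,0")

```text
t: 3.3
tcp_pos: [480.6, 84.7, 44.1]
tool_rot: [0.999, 0.035, -0.001, 0.0]
contact_force: [-3.6, -0.3, 3.4]
finger_gap: -0.2
finger_force: 2.1
```

```bash
python3 -c "
from h import *
p=W([-61,75,0]);p[2]=41;go(p,down(.07))"
```

```text
tool shift [11.9 -0.7  3.1] rotvec [ 0.     0.002 -0.   ]
```

Converted, -18 mm / 750 = -0.024, -10 mm / 750 = -0.0133.

Emit:
pendant(deltas="-0.0133,0,0,0,0,0 | -0.024,0,0,0,0,0 | -0.024,0,0.004,0,0,0 | -0.024,0,0.004,0,0,0")

```text
t: 3.7
tcp_pos: [463.2, 83.6, 41.1]
tool_rot: [0.999, 0.035, 0.0, 0.0]
contact_force: [-0.0, -0.0, -0.4]
finger_gap: -0.4
finger_force: 0.0
```

Emit:
pendant(deltas="0.0053,0,0,0,0,0 | 0.0107,0,0,0,0,0 | 0.0147,0,0,0,0,0 | 0.0187,0,0,0,0,0 | 0.0227,0,0,0,0,0")

```text
t: 4.2
tcp_pos: [480.0, 84.7, 41.2]
tool_rot: [0.999, 0.035, -0.001, 0.0]
contact_force: [-4.0, -0.2, 2.2]
finger_gap: 0.1
finger_force: 1.6
```

```bash
python3 -c "
from h import *
p=W([-61,75,0]);p[2]=41;go(p,down(.07))
crop('side',300,145,360,205,8,'pics/s2.png')"
```

```text
tool shift [12.5 -0.7  0.1] rotvec [ 0.     0.001 -0.   ]
```

View pics/s2.png

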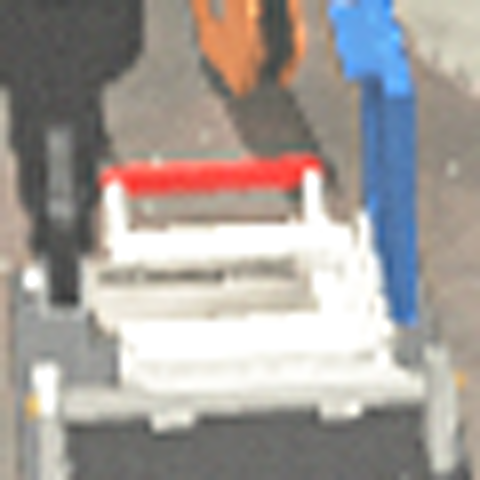

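The crop shows the closed fingers (u≈65-78, v≈290) against the coupon's near end (u≈85), so I keep pushing.

Converted, 9 mm / 750 = 0.012, 8 mm / 750 = 0.0107.

Emit:
pendant(deltas="0.004,0,0,0,0,0 | 0.008,0,0,0,0,0 | 0.0107,0,0,0,0,0 | 0.012,0,0,0,0,0 | 0.012,0,0,0,0,0")

```text
t: 4.75
tcp_pos: [489.7, 85.5, 41.3]
tool_rot: [0.999, 0.035, 0.0, -0.0]
contact_force: [-0.4, -1.3, -0.0]
finger_gap: 0.0
finger_force: 0.2
```

Emit:
pendant(deltas="0.0013,0,0,0,0,0 | 0.0027,0,0,0,0,0 | 0.004,0,0,0,0,0")

```text
t: 5.05
tcp_pos: [491.8, 85.5, 41.2]
tool_rot: [0.999, 0.035, -0.0, 0.0]
contact_force: [-4.8, 0.7, 3.1]
finger_gap: -0.2
finger_force: 2.5
```

```bash
python3 -c "
from h import *
p=W([-61,75,0]);p[2]=41;go(p,down(.07))"
```

```text
tool shift [ 0.7 -0.7  0.2] rotvec [ 0.     0.001 -0.   ]
```

Converted, 2 mm / 750 = 0.0027, 1 mm / 750 = 0.0013.

Emit:
pendant(deltas="0.0013,0,0,0,0,0 | 0.0027,0,0,0,0,0")

```text
t: 5.25
tcp_pos: [491.9, 85.5, 41.0]
tool_rot: [0.999, 0.035, -0.002, 0.0]
contact_force: [-10.2, 0.1, 6.3]
finger_gap: 0.1
finger_force: 4.9
```

Emit:
pendant(deltas="0.0013,0,0,0,0,0 | 0.0027,0,0,0,0,0")

```text
t: 5.45
tcp_pos: [492.1, 85.5, 40.9]
tool_rot: [0.999, 0.035, -0.004, 0.001]
contact_force: [-14.8, 0.8, 10.2]
finger_gap: -0.2
finger_force: 7.3
```

Emit:
pendant(deltas="0.0013,0,0,0,0,0 | 0.0027,0,0,0,0,0")

```text
t: 5.65
tcp_pos: [492.2, 85.5, 40.8]
tool_rot: [0.999, 0.035, -0.005, 0.001]
contact_force: [-20.0, 0.8, 14.7]
finger_gap: -0.0
finger_force: 9.8
```

The coupon stopped at the predicted flush position with 20 N on it, so it's home. Next is over and behind the lid.

Converted, -190 mm / 750 = -0.2533, -145 mm / 750 = -0.1933.

```bash
cat >> h.py <<'E'
def F(): 
    s=read_state(); print('fixture xyz',RF.inv().apply(s['tcp_pos']-O).round(1),'f',s['contact_force'].round(1),'q',s['qpos'].round(2),'rot',(down(YAW).inv()*R.from_quat(s['tool_rot'])).as_rotvec().round(3))
E
```

Emit:
pendant(deltas="-0.04,0,0,0,0,0 | -0.0533,0,-0.06,0,0,0 | -0.0533,0,-0.1267,0,0,0 | -0.0533,0,-0.1933,0,0,0 | -0.04,0,-0.2533,0,0,0")

```text
t: 6.15
tcp_pos: [468.0, 84.2, 234.3]
tool_rot: [0.999, 0.035, 0.001, -0.0]
contact_force: [1.6, -0.4, 0.7]
finger_gap: -0.2
finger_force: 0.0
```

Emit:
pendant(deltas="0.064,0,0,0,0,0 | 0.128,0,0,0,0,0 | 0.192,0,0,0,0,0 | 0.2533,0,0,0,0,0 | 0.2667,0,0,0,0,0")

```text
t: 6.65
tcp_pos: [672.2, 97.5, 229.9]
tool_rot: [0.999, 0.034, 0.001, -0.0]
contact_force: [0.1, 0.0, -0.2]
finger_gap: -0.2
finger_force: 0.0
```

```bash
python3 -c "
from h import *
F()"
```

```text
fixture xyz [119.2  73.7 229.9] f [ 0.1  0.  -0.2] q [ 0.03  0.61 -0.39  1.34  0.23  1.23 -1.87] rot [0.    0.002 0.002]
```

Converted, 72 mm / 750 = 0.096, 40 mm / 750 = 0.0533.

Emit:
pendant(deltas="0,0,0.0533,0,0,0 | 0,0,0.096,0,0,0 | -0.02,0,0.096,0,0,0 | -0.0373,0,0.096,0,0,0 | -0.0453,0,0.096,0,0,0")

```text
t: 7.15
tcp_pos: [633.6, 95.5, 159.2]
tool_rot: [0.999, 0.035, 0.0, -0.0]
contact_force: [4.5, -0.3, -2.5]
finger_gap: 0.1
finger_force: 2.0
```

Emit:
pendant(deltas="-0.0067,0,0,0,0,0 | -0.0133,0,0,0,0,0 | -0.02,0,0,0,0,0 | -0.0267,0,0.0013,0,0,0 | -0.0347,0,0.0027,0,0,0")

```text
t: 7.65
tcp_pos: [608.5, 93.8, 158.1]
tool_rot: [0.999, 0.035, 0.001, -0.0]
contact_force: [4.0, -0.8, 3.7]
finger_gap: -0.2
finger_force: 2.1
```

```bash
python3 -c "
from h import *
F()"
```

```text
fixture xyz [ 55.3  74.4 158.1] f [ 4.  -0.8  3.7] q [ 0.05  0.57 -0.39  1.63  0.25  0.99 -1.93] rot [0.    0.002 0.   ]
```

Converted, -63 mm / 750 = -0.084, -52 mm / 750 = -0.0693.

Emit:
pendant(deltas="-0.0173,0,0.004,0,0,0 | -0.036,0,0.012,0,0,0 | -0.0533,0,0.0213,0,0,0 | -0.0693,0,0.0347,0,0,0 | -0.084,0,0.0493,0,0,0")

```text
t: 8.15
tcp_pos: [544.0, 89.3, 120.7]
tool_rot: [0.999, 0.035, 0.0, 0.0]
contact_force: [2.0, -0.0, 3.4]
finger_gap: -0.4
finger_force: 2.0
```

```bash
python3 -c "
from h import *
F()"
```

```text
fixture xyz [ -9.3  74.4 120.7] f [ 2.  -0.   3.4] q [ 0.05  0.53 -0.38  1.84  0.26  0.82 -1.97] rot [-0.  0.  0.]
```

Following the arc nicely. I continue down to shut.

Converted, 46 mm / 750 = 0.0613, 38 mm / 750 = 0.0507.

Emit:
pendant(deltas="-0.0093,0,0.012,0,0,0 | -0.0173,0,0.024,0,0,0 | -0.024,0,0.0373,0,0,0 | -0.0293,0,0.0507,0,0,0 | -0.032,0,0.0613,0,0,0")

```text
t: 8.65
tcp_pos: [519.8, 87.5, 73.5]
tool_rot: [0.999, 0.035, -0.001, 0.0]
contact_force: [-3.4, 0.4, 4.8]
finger_gap: 0.4
finger_force: 2.0
```

Emit:
pendant(deltas="-0.0013,0,0.0067,0,0,0 | -0.0027,0,0.012,0,0,0 | -0.0027,0,0.016,0,0,0 | -0.0027,0,0.0187,0,0,0 | -0.0027,0,0.02,0,0,0")

```text
t: 9.15
tcp_pos: [518.8, 87.4, 60.5]
tool_rot: [0.999, 0.035, -0.0, 0.0]
contact_force: [-10.7, -2.0, 30.3]
finger_gap: -0.2
finger_force: 15.2
```

```bash
python3 -c "
from h import *
F()"
```

```text
fixture xyz [-34.6  74.3  60.5] f [-10.7  -2.   30.3] q [ 0.02  0.58 -0.34  1.97  0.31  0.65 -2.03] rot [-0.001 -0.     0.   ]
```

Lid shut: tip at z 60.5 against 61 predicted, carrying 30 N. Now to the bar.

Converted, -91 mm / 750 = -0.1213, -88 mm / 750 = -0.1173.

Emit:
pendant(deltas="0,0,-0.0467,0,0,0 | 0.0067,-0.0133,-0.0933,0,0,0 | 0.02,-0.06,-0.0933,0,0,0 | 0.0467,-0.1173,-0.0933,0,0,0 | 0.0467,-0.1213,-0.08,0,0,0", aperture=40, grip_force=30)

```text
t: 9.65
tcp_pos: [550.6, 188.4, 121.1]
tool_rot: [0.999, 0.038, 0.003, -0.003]
contact_force: [0.3, 1.0, -0.8]
finger_gap: 39.8
finger_force: 0.0
```

```bash
python3 -c "
from h import *
F(); print(read_state()['finger_gap'])
crop('top',230,150,330,225,8,'pics/t3.png')"
```

```text
fixture xyz [  4.2 172.8 121.1] f [ 0.3  1.  -0.8] q [-0.12  0.56 -0.39  1.77  0.27  0.85 -2.12] rot [ 0.007  0.007 -0.005]
39.81035825583792
```

View pics/t3.png

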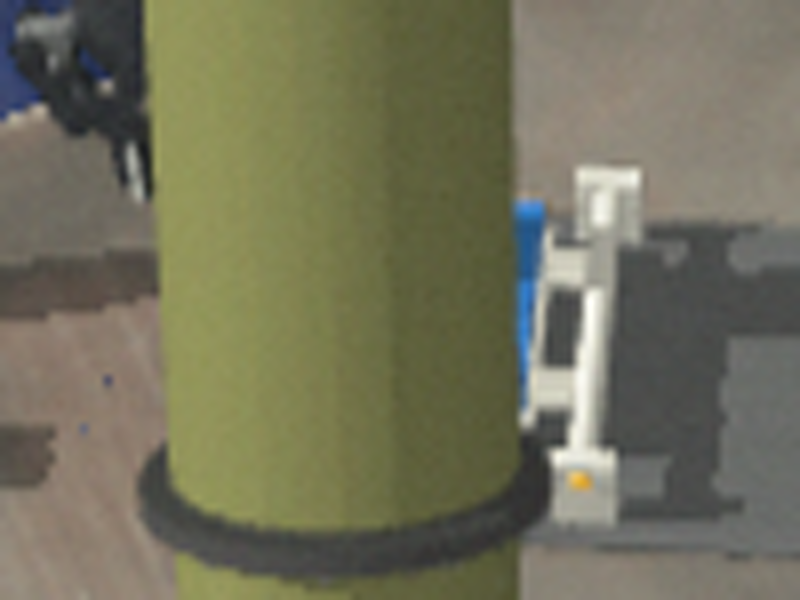

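The arm hides the bar from the top camera, and only the edge of the blue lid shows, at (530,300). I'll let it settle, descend partway and check from the side.

Converted, 40 mm / 750 = 0.0533, 20 mm / 750 = 0.0267.

Emit:
pendant(deltas="0,0,0.0267,0,0,0 | 0,0,0.0533,0,0,0 | 0,0,0.0533,0,0,0")

```text
t: 10.0
tcp_pos: [546.4, 178.7, 76.8]
tool_rot: [0.999, 0.034, -0.002, 0.001]
contact_force: [-0.6, -0.4, 0.8]
finger_gap: 39.8
finger_force: 0.0
```

```bash
python3 -c "
from h import *
F()
crop('side',295,125,365,195,8,'pics/s3.png')"
```

```text
fixture xyz [ -0.7 163.5  76.8] f [-0.6 -0.4  0.8] q [-0.13  0.61 -0.36  1.82  0.3   0.76 -2.15] rot [-0.002 -0.004  0.001]
```

View pics/s3.png

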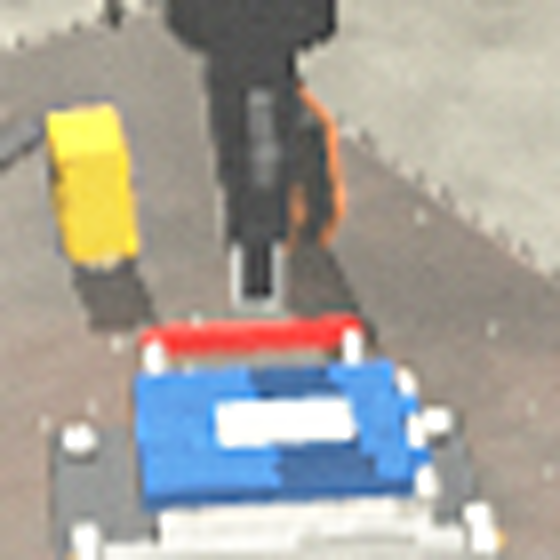

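The side crop shows the lid flat at (270,430) and the fingers at (260,275) above the middle of the bar (250,335). I descend and pinch.

Emit:
pendant(deltas="0,-0.0013,0.0267,0,0,0 | 0,-0.0013,0.0533,0,0,0 | 0,-0.0013,0.068,0,0,0 | 0,-0.0013,0.068,0,0,0")

```text
t: 10.45
tcp_pos: [547.3, 181.0, 27.7]
tool_rot: [0.999, 0.035, -0.001, 0.0]
contact_force: [-0.9, 0.4, 0.3]
finger_gap: 40.0
finger_force: 0.0
```

```bash
python3 -c "
from h import *
F()"
```

```text
fixture xyz [  0.4 165.7  27.7] f [-0.9  0.4  0.3] q [-0.16  0.68 -0.33  1.86  0.34  0.66 -2.18] rot [-0.001 -0.001  0.001]
```

Emit:
pendant(deltas="0,0,0,0,0,0 | 0,0,0,0,0,0 | 0,0,0,0,0,0 | 0,0,0,0,0,0", aperture=0, grip_force=30)

```text
t: 10.85
tcp_pos: [548.5, 179.3, 29.4]
tool_rot: [0.999, 0.034, 0.001, 0.001]
contact_force: [-0.1, -5.9, 3.7]
finger_gap: 10.9
finger_force: 29.2
```

```bash
python3 -c "
from h import *
F()"
```

```text
fixture xyz [  1.5 163.9  29.4] f [-0.1 -5.9  3.7] q [-0.16  0.68 -0.32  1.86  0.34  0.66 -2.18] rot [-0.003  0.001  0.002]
```

Converted, -60 mm / 750 = -0.08, -49 mm / 750 = -0.0653.

Emit:
pendant(deltas="0,0.0007,-0.016,0,0,0 | 0,0.0027,-0.0333,0,0,0 | 0,0.0053,-0.0493,0,0,0 | 0,0.01,-0.0653,0,0,0 | 0,0.0153,-0.08,0,0,0")

```text
t: 11.35
tcp_pos: [549.1, 169.1, 88.9]
tool_rot: [0.999, 0.034, 0.0, 0.0]
contact_force: [4.8, -3.9, -10.4]
finger_gap: 10.7
finger_force: 29.1
```

```bash
python3 -c "
from h import *
F();print(read_state()['finger_gap'],read_state()['torque'])"
```

```text
fixture xyz [  1.4 153.6  88.9] f [  4.8  -3.9 -10.4] q [-0.11  0.59 -0.37  1.82  0.29  0.78 -2.13] rot [-0.001  0.001  0.001]
10.704236594369398 [-0.36486939 -1.0782039  -0.01941172]
```

Converted, -86.6 mm / 750 = -0.1155, 78.7 mm / 750 = 0.1049.

Emit:
pendant(deltas="0,0.0116,-0.0249,0,0,0 | 0,0.0293,-0.0527,0,0,0 | 0,0.0513,-0.0773,0,0,0 | 0,0.0767,-0.0987,0,0,0 | 0,0.1049,-0.1155,0,0,0")

```text
t: 11.85
tcp_pos: [554.4, 97.2, 178.0]
tool_rot: [0.999, 0.037, 0.002, -0.004]
contact_force: [-0.8, 12.8, 3.4]
finger_gap: 10.6
finger_force: 29.8
```

```bash
python3 -c "
from h import *
F();print(read_state()['finger_gap'],read_state()['torque'])"
```

```text
fixture xyz [  1.6  81.6 178. ] f [-0.8 12.8  3.4] q [ 0.06  0.47 -0.42  1.75  0.22  0.96 -1.94] rot [ 0.007  0.004 -0.004]
10.551440887502183 [ 2.76777055  0.15123975 -0.04003289]
```

Converted, 96 mm / 750 = 0.128, 79.6 mm / 750 = 0.1061.

Emit:
pendant(deltas="0,0.02,-0.0091,0,0,0 | 0,0.0516,-0.0187,0,0,0 | 0,0.084,-0.0235,0,0,0 | 0,0.1061,-0.024,0,0,0 | 0,0.128,-0.0221,0,0,0")

```text
t: 12.35
tcp_pos: [561.6, -1.5, 196.7]
tool_rot: [0.999, 0.036, 0.003, -0.001]
contact_force: [-5.0, 3.2, 25.1]
finger_gap: 10.5
finger_force: 33.5
```

```bash
python3 -c "
from h import *
F();print(read_state()['finger_gap'],read_state()['torque'])"
```

```text
fixture xyz [  1.9 -17.4 196.7] f [-5.   3.2 25.1] q [ 0.24  0.45 -0.41  1.73  0.21  1.   -1.75] rot [ 0.002  0.006 -0.002]
10.5495561964878 [ 0.70551237  1.42212617 -0.06611423]
```

Converted, 94.6 mm / 750 = 0.1261, 82.3 mm / 750 = 0.1097.

Emit:
pendant(deltas="0,0.0216,0,0,0,0 | 0,0.0531,0.0084,0,0,0 | 0,0.0827,0.0229,0,0,0 | 0,0.1097,0.0416,0,0,0 | 0,0.1261,0.0563,0,0,0")

```text
t: 12.85
tcp_pos: [568.4, -99.2, 150.7]
tool_rot: [0.999, 0.035, 0.002, 0.0]
contact_force: [1.2, 1.4, 4.5]
finger_gap: 10.7
finger_force: 32.4
```

```bash
python3 -c "
from h import *
F();print(read_state()['finger_gap'],read_state()['torque'])"
```

```text
fixture xyz [   1.9 -115.3  150.7] f [1.2 1.4 4.5] q [ 0.38  0.52 -0.38  1.75  0.24  0.92 -1.61] rot [-0.     0.004  0.001]
10.689516963802348 [ 0.66519898 -0.26003157  0.01744085]
```

Converted, 104 mm / 750 = 0.1387, 48.4 mm / 750 = 0.0645.

Emit:
pendant(deltas="0,0.0217,0.0253,0,0,0 | 0,0.0395,0.054,0,0,0 | 0,0.0528,0.0847,0,0,0 | 0,0.0615,0.1173,0,0,0 | 0,0.0645,0.1387,0,0,0")

```text
t: 13.35
tcp_pos: [571.9, -148.8, 45.2]
tool_rot: [0.999, 0.034, 0.001, 0.001]
contact_force: [1.6, -6.1, 3.2]
finger_gap: 10.6
finger_force: 35.5
```

```bash
python3 -c "
from h import *
F();print(read_state()['finger_gap'],read_state()['torque'])"
```

```text
fixture xyz [   1.9 -165.1   45.2] f [ 1.6 -6.1  3.2] q [ 0.42  0.67 -0.33  1.81  0.32  0.71 -1.59] rot [-0.002  0.003  0.002]
10.631689061464414 [-0.95325256 -0.4617087   0.01072192]
```

Converted, 17 mm / 750 = 0.0227, 14 mm / 750 = 0.0187.

Emit:
pendant(deltas="0,0.0004,0.0067,0,0,0 | 0,0.0007,0.0133,0,0,0 | 0,0.0007,0.0187,0,0,0 | 0,0.0007,0.0227,0,0,0 | 0,0.0007,0.0227,0,0,0")

```text
t: 13.85
tcp_pos: [572.0, -149.7, 29.1]
tool_rot: [0.999, 0.034, 0.001, 0.001]
contact_force: [3.8, -7.6, -4.2]
finger_gap: 10.4
finger_force: 35.2
```

```bash
python3 -c "
from h import *
F()"
```

```text
fixture xyz [   1.9 -166.    29.1] f [ 3.8 -7.6 -4.2] q [ 0.41  0.69 -0.32  1.82  0.33  0.68 -1.6 ] rot [-0.003  0.003  0.002]
```

Converted, 4 mm / 750 = 0.0053, 2 mm / 750 = 0.0027.

Emit:
pendant(deltas="0,0,0.0027,0,0,0 | 0,0,0.0053,0,0,0 | 0,0,0.0053,0,0,0")

```text
t: 14.15
tcp_pos: [572.1, -149.9, 26.7]
tool_rot: [0.999, 0.034, 0.002, 0.002]
contact_force: [-0.5, -6.9, 13.8]
finger_gap: 10.7
finger_force: 36.8
```

Emit:
pendant(deltas="0,0,0.0027,0,0,0 | 0,0,0.0053,0,0,0 | 0,0,0.0053,0,0,0")

```text
t: 14.45
tcp_pos: [572.7, -149.9, 25.5]
tool_rot: [0.999, 0.034, 0.003, 0.003]
contact_force: [-8.0, -5.6, 38.1]
finger_gap: 10.5
finger_force: 39.8
```

Converted, -3 mm / 750 = -0.004.

Emit:
pendant(deltas="0,0,-0.004,0,0,0 | 0,0,-0.004,0,0,0 | 0,0,-0.004,0,0,0", aperture=38, grip_force=30)

```text
t: 14.75
tcp_pos: [570.6, -146.6, 23.4]
tool_rot: [0.999, 0.035, -0.0, -0.0]
contact_force: [0.2, 0.0, 0.4]
finger_gap: 37.9
finger_force: 0.0
```

Emit:
pendant(deltas="0,0,-0.0267,0,0,0 | 0,0,-0.0667,0,0,0 | 0,0,-0.12,0,0,0 | 0,0,-0.1733,0,0,0 | 0,0,-0.2133,0,0,0")

```text
t: 15.25
tcp_pos: [571.0, -146.6, 185.2]
tool_rot: [0.999, 0.035, 0.0, -0.0]
contact_force: [-0.7, 0.0, 0.1]
finger_gap: 38.2
finger_force: 0.0
```

Emit:
pendant(deltas="-0.0133,0.06,0,0,0,0 | -0.0133,0.12,0,0,0,0 | -0.0133,0.18,0,0,0,0 | -0.0133,0.24,0,0,0,0 | -0.0133,0.2667,0,0,0,0")

```text
t: 15.75
tcp_pos: [573.1, -352.7, 181.9]
tool_rot: [0.999, 0.032, -0.001, 0.001]
contact_force: [-0.2, -0.1, -1.2]
finger_gap: 38.0
finger_force: 0.0
```

```bash
python3 -c "
from h import *
F()
crop('top',235,145,365,230,6,'pics/t5.png');crop('side',280,145,380,245,5.8,'pics/s5.png')"
```

```text
fixture xyz [ -11.2 -368.5  181.9] f [-0.2 -0.1 -1.2] q [ 0.72  0.63 -0.37  1.43  0.24  1.13 -1.2 ] rot [-0.001 -0.002  0.005]
```

View pics/s5.png

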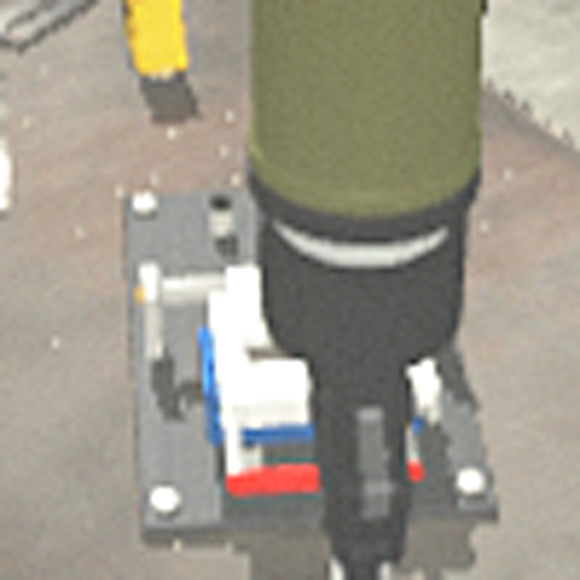

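View pics/t5.png

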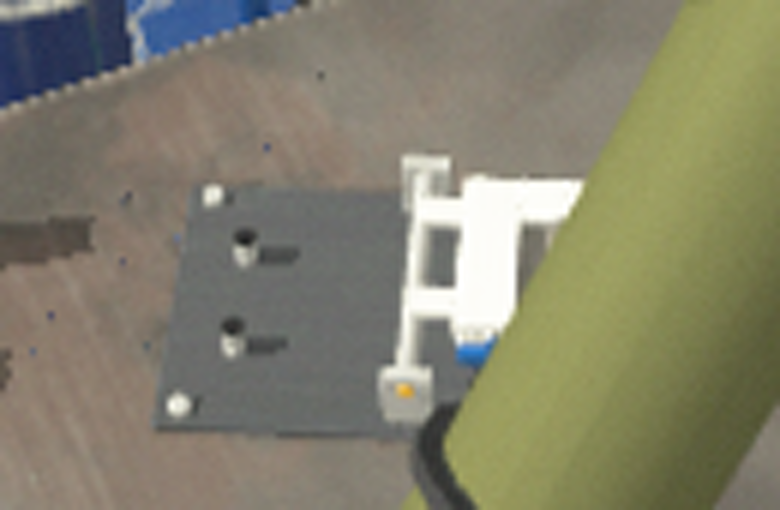

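Both crops show the holder turned onto the -y side, with the bar at side crop (230-420, 480). The arm still hides part of it, so I move it clear and check the bar and lid numerically.

Converted, -190 mm / 750 = -0.2533, -155 mm / 750 = -0.2067.

Emit:
pendant(deltas="-0.0533,0.0333,-0.0133,0,0,0 | -0.1067,0.0667,-0.0267,0,0,0 | -0.16,0.1067,-0.04,0,0,0 | -0.2067,0.1533,-0.0533,0,0,0 | -0.2533,0.2,-0.0667,0,0,0")

```text
t: 16.35
tcp_pos: [396.2, -508.2, 233.1]
tool_rot: [0.999, 0.036, 0.0, -0.001]
contact_force: [0.8, -1.4, 0.1]
finger_gap: 37.9
finger_force: 0.0
```

```bash
python3 -c "
from h import *
F()
crop('side',290,165,380,245,7.4,'pics/s6.png')
S=lambda p:((proj('side',p)-[290,165]+.5)*7.4-.5).round(0).tolist()
for ph in (np.pi,3.05): print('bar',S(W([-45,165,0],ph)),S(W([45,165,0],ph)),'tray corner under',S(W([-50,119,-16],ph)),S(W([64,119,-16],ph)))
for th in (0,.1): print('lid',[S(W(lidp(p,th),np.pi)) for p in ([-121,45,12],[-121,-45,12],[-5,45,12])])
im=optics.read_camera('side').astype(int)[190:245,300:380]; m=(im[...,0]>150)&(im[...,1]<80)&(im[...,2]<80); v,u=np.nonzero(m)
c=np.array([u.mean()+300,v.mean()+190]);print('bar centroid',c,'pred',proj('side',W([0,165,0],np.pi)),proj('side',W([0,165,0],3.05)))
"
```

```text
fixture xyz [-198.6 -511.3  233.1] f [ 0.8 -1.4  0.1] q [ 1.09  0.55 -0.38  1.44  0.21  1.19 -0.81] rot [ 0.001  0.    -0.002]
bar [[227.0, 464.0]] [[449.0, 450.0]] tray corner under [[207.0, 361.0]] [[481.0, 345.0]]
bar [[227.0, 434.0]] [[450.0, 421.0]] tray corner under [[206.0, 338.0]] [[481.0, 322.0]]
lid [[[191.0, 421.0]], [[179.0, 288.0]], [[466.0, 405.0]]]
lid [[[196.0, 442.0]], [[183.0, 309.0]], [[469.0, 405.0]]]
bar centroid [nan nan] pred [[335.2842256  226.30841848]] [[335.31160212 222.36754158]]<string>:9: RuntimeWarning: Mean of empty slice.
  ret = ret.dtype.type(ret / rcount)
```

View pics/s6.png

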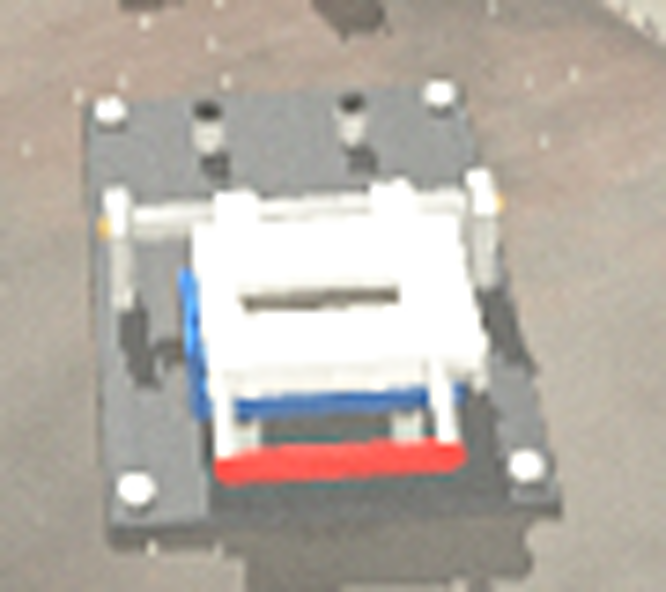

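The holder matches the predicted turned-over position. The bar ends are at (227,468) and (450,455) against (227,464) and (449,450), and the lid corner at (200,418) matches shut (421 predicted). The coupon fills the window at (320,298). Handing in.

Emit:
pendant(deltas="0,0,0,0,0,0 | 0,0,0,0,0,0 | 0,0,0,0,0,0")

```text
t: 16.75
tcp_pos: [398.6, -506.7, 232.5]
tool_rot: [0.999, 0.037, 0.0, -0.001]
contact_force: [-0.3, -0.2, 0.4]
finger_gap: 38.1
finger_force: 0.0
```

```bash
python3 -c "
from cell import arm, optics, read_state
print(arm.finish_job())"
```

```text
the job is handed in; nothing more can be done
None
```

I pushed the coupon home, shut the lid, turned the closed holder over to its -y stop and let go; the job was handed in at 16.75 s with the arm clear, and the last picture shows the holder on its stop with the lid shut (the bystanders were never near the arm's path, though I took no final picture of all three).

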